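# Hang the stud-height gauge on its catch hook, scale outward

### The arm

A 6-joint arm with a two-finger parallel gripper is mounted at the origin on a cart in front of the work surface, level with it; the furniture and walls round the work are solid. World frame = base frame: x ahead of the robot, y to its left, z up, the work surface at z = 0. Lengths are in mm, angles in rad, forces in N, time in s.
With the tool pointing down it reaches from about 275 to 875 mm from the base axis. Payload 12.5 kg.
Tool frame: the origin (TCP) lies on the centre line of the jaws, within the pads' length; the fingertips stand 19 mm ahead of it and the grasp point (between the pads) is the TCP; z points along the fingers, y is the line along which they close (so a half turn about z gives the same grasp; the last joint's range is limited). The gripper opens to 85 mm and grips with 20 to 120 N. Pads are 22 mm wide; open, the fingers measure 114 mm over their backs; the gripper's body (76 mm by 85 mm) begins 54 mm behind the grasp point. The pads swing forward as they close: fully open they stand 13 mm farther back than shut.
Start: joints at [-1.281, 0.351, 1.652, -0, 1.139, -0.085], TCP at [201.365, -511.797, 219.09] pointing down, gripper open.
Joint ranges: [-2.75, 2.75], [-0.79, 2.1], [0.01, 2.65], [-1.57, 4.71], [0.07, 3.14], [-2.87, 2.87]. Speed limits (rad/s): [2.22, 2.22, 2.79, 3.14, 3.14, 3.14].

### API

Orientations are given as a unit quaternion [w, x, y, z].
In Python, from bench import arm gives the robot as it stands. The module is installed in compiled form; this text tells all that it offers.
- The arm moves only by the shell command python3 -m inch 'ROWS' [OPENING]. ROWS is JSON, a list of rows, each an object of numbers: "tx", "ty", "tz": the shift along the world's x, y, z in mm; "yaw": the turn about the world's z in rad. In form: [{"tx": .., "ty": .., "tz": .., "yaw": ..}, ...]. A call has 1 to 5 rows; each row shifts and turns the commanded pose from where the row before left it; what a row does not reach is not made up. A row lasts 1/10 s, in which the tool goes at most 50 mm and 8.59 degrees, less where a joint would pass 70% of its speed; a pose out of reach is approached as far as the arm can. A call with a gripper value outside its range is refused whole. OPENING is the opening, from -1 (shut) to 1 (fully open), set as the call begins (- or left out, the last holds). The fingers move at their own pace and stop on an object; the grip force is fixed at half the most. Time passes only in rows, so rows that do not move let the fingers close. It gives the time, the measured TCP pose, the force, the opening and the grip force at its end, in the units of the state.
- arm.sense(): the state, without advancing time (a new reading comes with each control period).
- arm.snapshot(name): name is "scene" or "top" or "wrist"; returns a dict with "frame" (384x512x3 uint8, red, green, blue), "mtx" (3x3 intrinsics, pixels), "eye" and "attitude" of the camera in the world. Camera axes: x right, y down, z forward; pixel columns grow to the right and rows downward; lengths in mm; the calibration is good to about 2 mm. A picture is of the moment at which its call begins. There is no depth.
- arm.hand_in(): hands the job in; it is judged then, once.
Trained networks look in the newest picture that a camera, given by its name, has taken for a name from the list of things; names that differ only in an ending like _2 or _b are one class to them, and where a whole thing is asked for, a point or a joint stands for the part that bears it (a point fixed in the world has none). Each returns a list of dicts, best first, with "p" (0 to 1); they miss things now and then, are a little off and sometimes report something else, mostly with a low value. They report only what shows in the picture. A call takes as long as a camera call. They do not tell look-alikes from the thing itself.
- arm.silhouettes(camera, thing): "pixels" (384x512 bool, what is visible of it) and "uv" ([column, row] in pixels, amid what is visible of it).
The state is a dict: "t": time; "joint_positions": joint angles; "qvel": joint speeds; "tau": joint torques, N m; "position": TCP position; "orientation": TCP orientation; "force": force on the tool from outside, world axes, zero at the start; "moment": the same for the moment, N m; "width": opening from 0.0 (shut) to 1.0 (fully open); "gripper_force": force on a finger pad.
Only numpy, scipy, OpenCV 4.12 (cv2) and the standard library are available. Lean on these libraries where they do the work, as an engineer would, in place of code of your own. Each camera call takes 0.05 s, during which the arm holds its last target. There are 200 camera calls.

### The job

Put the stud-height gauge away: hang it by its window on the hook of the gauge post with the white scale facing outward, away from the post, so that it can be read there. The hanger has been clamped at some height by hand, so feel for the hook, ease the gauge flat against the hanger and press it down until it is fully home and the brass spring catch has snapped out through the window. Work gently: never push hard on the post with the gauge (keep under 40 N), do not knock the gauge over, and leave the other things on the bench where they are.

Things in the scene. Friction and masses are not known exactly. Their poses are not given: they have to be found in the camera images.
- gauge: Stud-height gauge, loose, 0.22 to 0.37 kg, standing on its foot. Origin: underside, below the plate's mid-plane; z up. The marked face (white scale, black ticks, green band, two red lines) looks along -x; the other face is bare dark steel. Foot x = -32 to 12, y +-30, 10 mm high (heavy); on it a plate 8 mm thick (x +-4), 60 wide, z = 10 to 125 mm. The hook would take it either way round.
- gauge_eye (a point): On the gauge, middle of the upper edge of the window in its plate: gauge frame (0, 0, 108 mm). The rectangular window goes right through the plate, 26 mm wide (y +-13), from z = 82 to 108 mm. Its upper edge hangs on the hook.
- gauge_grip (a point): On the gauge, the point to grip on the tab above its plate: gauge frame (0, 0, 153 mm). The tab, with black grip scales, is 13 mm thick (x), 30 mm wide (y), z = 125 to 179 mm; grip it from above, fingers closing along the gauge's x.
- post: Gauge post, fixed to the bench, place and yaw differ. Origin: on the bench under the front face of the hanger (the plane x = 0); z up; outward is -x. Grey base 10 mm thick, x = -30 to 90, y +-55 mm; square upright x = 32 to 62 mm, 151 mm high. The blue hanger, 44 mm wide, is clamped on it by hand; it ends 6 mm above and 62 mm below the hook arm's upper side and takes 40 N without shifting.
- post_hook (a point): On the post, hanger face, middle line: post frame (0, 0, 148 mm), the middle of where the hook may sit. The hook arm's upper side is somewhere from 130 to 166 mm above the bench: NOT measured, to be felt for or seen. Steel hook, 18 mm wide (y +-9): arm 8 mm high; at its end a lip turns up to 12 mm above the arm, outermost point 16 mm from the face. Throat between face and lip 10 to 12 mm.
- reader (a point): A point in the air 150 mm out in front of the hanger: post frame (-150, 0, 120 mm); the marked face must look this way. Home: gauge origin 108 mm below the hook arm's upper side and about 5 mm out from the face (plate in the throat). To pass over the hook from the front the gauge must be 13 to 17 mm higher than home.
- catch (a joint): Spring catch: round-nosed brass plunger 9 mm thick, on the middle line 17 mm below the hook arm's upper side. Metres pushed in: 0 = out, 6 mm proud of the face; 0.0062 = flush. 5 N starts it, 10 N pushes it fully in. A plate pushed flat to the face pushes it in; it snaps out through the window when the gauge is within 4 mm of home. The gauge's weight alone may not do it.
- plated_box_02: grey plated sheet-metal box with three upright studs, 142x70x120 mm over the studs, lying or standing on the bench; to be left alone. Origin: centre of its underside.
- plug_gauge: steel plug gauge, a rod 123 mm long and 15 mm thick, lying or standing on the bench; to be left alone. Origin: centre of its underside.
- drill_jig: aluminium drill jig, 60x110x33 mm, lying or standing on the bench; to be left alone. Origin: centre of its underside.
- hex_key_5: black hex key, 34x92x4 mm, lying or standing on the bench; to be left alone. Origin: centre of its underside.
- tape_measure: yellow tape measure, 64x71x27 mm, lying or standing on the bench; to be left alone. Origin: centre of its underside.
- marker: black and white marker pen, 135 mm long, 17 mm thick, lying or standing on the bench; to be left alone. Origin: centre of its underside.
Mind the look-alikes: they are no part of the job. Of the things that look like the post, the larger one is meant.

How it is judged:
By the outcome, as a careful person would: the job done as asked, in the order asked, and still so for the second after the job is handed in, with the robot touching nothing.
It also fails if it takes over 72 s, if anything falls off the work surface, if the arm or the gripper's body presses on something with over 40 N, if the wrist force passes 120 N, or if a joint passes its speed limit or range.

## Working session

There is one attempt and no reset: what is moved stays moved. The work goes in short steps, Python scripts to look and compute and a shell command to move; the robot and the scene stay as the last step left them, time stands still between calls to the robot, and variables do not carry over. Pictures are saved under pics/ and viewed, at most 10 in all, crops included, and the job is handed in when it is done.

```bash
mkdir -p pics; cat > h.py <<'E'
import numpy as np, cv2
from bench import arm
from scipy.spatial.transform import Rotation as R
def snap(n,f=None):
    s=arm.snapshot(n)
    if f: cv2.imwrite('pics/'+f,s['frame'][:,:,::-1])
    return s
def rot(s):
    a=np.array(s['attitude'],float)
    return a if a.shape==(3,3) else R.from_quat(a[[1,2,3,0]]).as_matrix()
def proj(s,P):
    P=np.atleast_2d(P); c=(P-np.array(s['eye']))@rot(s); q=c@np.array(s['mtx']).T
    return q[:,:2]/q[:,2:]
def ray(s,uv):
    d=rot(s)@np.linalg.inv(s['mtx'])@np.array([uv[0],uv[1],1.]); return np.array(s['eye'],float),d/np.linalg.norm(d)
def onz(s,uv,z):
    e,d=ray(s,uv); return e+d*(z-e[2])/d[2]
def tri(l):
    A=0;b=0
    for s,uv in l:
        e,d=ray(s,uv); M=np.eye(3)-np.outer(d,d); A=A+M; b=b+M@e
    return np.linalg.solve(A,b)
E
python3 - <<'E'
from h import *
im=[]
for n in ['scene','top','wrist']:
    s=snap(n,n+'0.png'); print(n,np.round(s['eye']),np.round(rot(s)[:,2],2))
    for t in ['gauge','post']:
        for d in arm.silhouettes(n,t): print(t,round(d['p'],2),np.round(d['uv']),d['pixels'].sum())
print(arm.sense()['position'],arm.sense()['orientation'],arm.sense()['force'])
E
```

```text
scene [-138.  796.  712.] [ 0.52 -0.68 -0.51]
gauge 0.62 [274. 169.] 496
post 0.96 [218. 213.] 1274
post 0.71 [192. 243.] 652
post 0.63 [274. 166.] 467
top [ 238.  -13. 1577.] [ 0.16  0.   -0.99]
gauge 0.6 [333. 173.] 342
post 0.93 [238. 173.] 1100
post 0.75 [195. 184.] 492
wrist [ 276. -483.  374.] [-0.28 -0.11 -0.95]
[ 201.33852357 -511.79314373  219.06031918] [-2.30870297e-05  9.82492693e-01  1.86301120e-01 -1.30005989e-05] [-0.91342256 -0.82009989  0.00292451]
```

View pics/scene0.png

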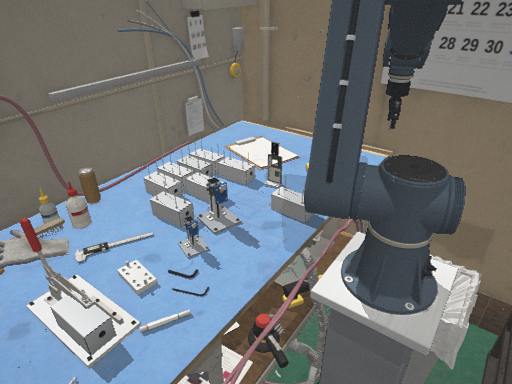

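View pics/top0.png

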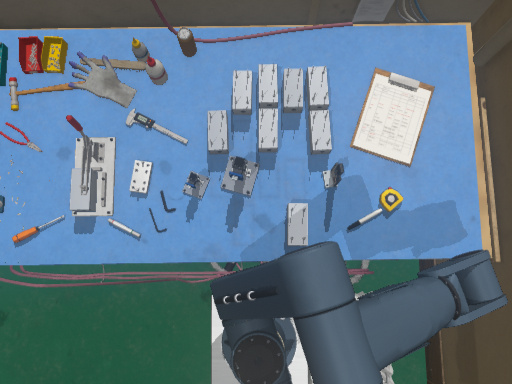

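Scene: the gauge stands alone at (274,165). The large post is at (218,208) and the smaller look-alike post at (193,243). Top: gauge (335,174), post (238,173), small post (195,184). The only gauge-like candidate is the one at (335,174), and I choose the larger post. Next I'll get estimates and crops.

```bash
python3 - <<'E'
from h import *
s=snap('scene');t=snap('top')
print('px/mm top',proj(t,[[400,0,0],[400,100,0],[500,0,0]]))
for uv in [(328,183),(335,174),(240,192),(232,173),(195,190),(298,224)]: print(uv,np.round(onz(t,uv,0)),np.round(onz(t,uv,150)))
c=lambda a,x,y,w,h,k: cv2.resize(a['frame'][y:y+h,x:x+w,::-1],(w*k,h*k),interpolation=cv2.INTER_CUBIC)
a=c(s,170,135,130,130,4)[:, :]; b=c(t,180,145,170,65,4)
out=np.zeros((600,800,3),np.uint8); 
b=cv2.resize(b,(800,306)); a2=cv2.resize(c(s,248,130,50,70,4),(210,294)); a3=cv2.resize(c(s,172,165,80,100,3),(235,294))
w=s['frame'][100:260,130:300,::-1]
out[:306]=b; out[306:,:210]=a2; out[306:,215:450]=a3; out[306:,460:772]=cv2.resize(w,(312,294))
cv2.imwrite('pics/crop1.png',out)
E
```

```text
px/mm top [[257.41351665 220.43539341]
 [228.54817051 220.80507457]
 [257.08412694 191.95585782]]
(328, 183) [ 529. -249.    0.] [ 501. -227.  150.]
(335, 174) [ 560. -275.    0.] [ 530. -250.  150.]
(240, 192) [501.  60.   0.] [476.  53. 150.]
(232, 173) [569.  88.   0.] [537.  78. 150.]
(195, 190) [510. 217.   0.] [484. 195. 150.]
(298, 224) [ 386. -140.    0.] [ 372. -128.  150.]
```

View pics/crop1.png

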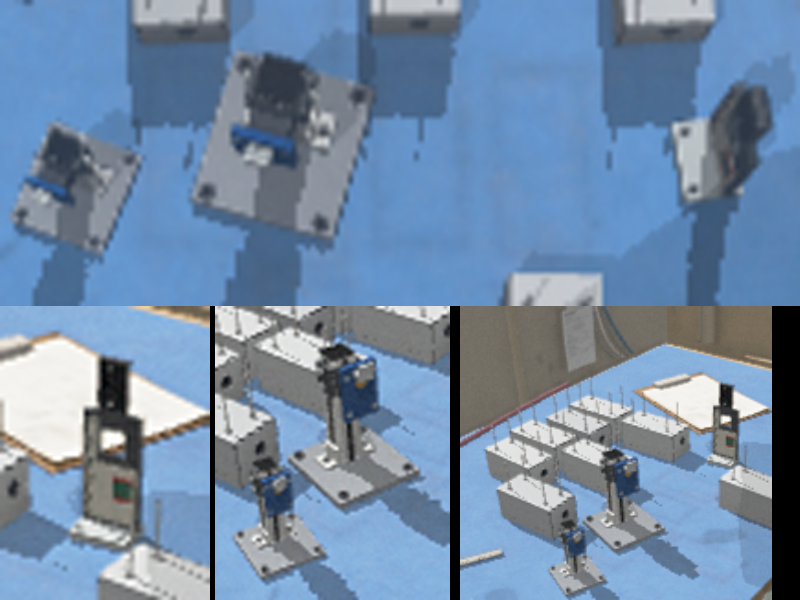

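The crop confirms the gauge: tab, window and marked face, with the green band towards +y. The large post's hanger looks toward the robot, yawed about −16°. I'll move the wrist camera over the gauge.

```bash
python3 -m inch '[{"tx":20,"ty":15,"tz":30},{"tx":30,"ty":25,"tz":30,"yaw":-0.05},{"tx":30,"ty":25,"tz":30,"yaw":-0.05},{"tx":30,"ty":25,"tz":10,"yaw":-0.05},{"tx":30,"ty":25,"yaw":-0.05}]'; python3 -m inch '[{"tx":30,"ty":25,"yaw":-0.06},{"tx":30,"ty":25},{"tx":30,"ty":25},{"tx":30,"ty":25},{"tx":10,"ty":15}]'; python3 -m inch '[{"tx":0}]'
python3 - <<'E'
from h import *
s=snap('wrist','w1.png'); print(s['mtx'],s['eye'],rot(s)[:,2])
for t in ['gauge','gauge_grip','gauge_eye']:
    for d in arm.silhouettes('wrist',t): print(t,round(d['p'],2),np.round(d['uv']),d['pixels'].sum())
E
```

```text
[[308.35589513   0.         255.18606671]
 [  0.         308.35589513 190.600438  ]
 [  0.           0.           1.        ]] [ 275.55717239 -482.7930419   374.62057905] [-0.2823942  -0.11109936 -0.95284335]invalid input at $[0]: expected keys tx, ty, tz, yaw
invalid input at $[0]: expected keys tx, ty, tz, yaw
invalid input at $[0]: expected keys tx, ty, tz, yaw
```

View pics/w1.png

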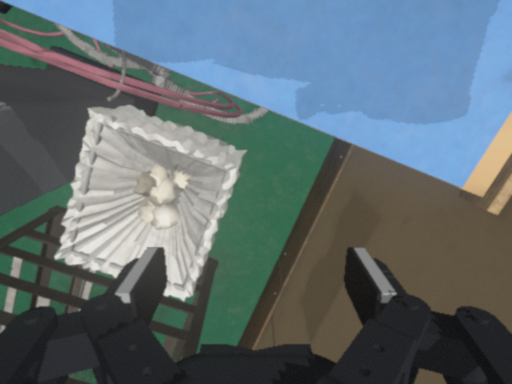

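The move was refused because every row needs all four keys. The picture still shows the start view, with the fingers at (140,290) and (370,280) in the lower part.

```bash
python3 -m inch '[{"tx":20,"ty":15,"tz":30,"yaw":0},{"tx":30,"ty":25,"tz":30,"yaw":-0.05},{"tx":30,"ty":25,"tz":30,"yaw":-0.05},{"tx":30,"ty":25,"tz":10,"yaw":-0.05},{"tx":30,"ty":25,"tz":0,"yaw":-0.05}]'; python3 -m inch '[{"tx":30,"ty":25,"tz":0,"yaw":-0.06},{"tx":30,"ty":25,"tz":0,"yaw":0},{"tx":30,"ty":25,"tz":0,"yaw":0},{"tx":30,"ty":25,"tz":0,"yaw":0},{"tx":10,"ty":15,"tz":0,"yaw":0}]'; python3 -m inch '[{"tx":0,"ty":0,"tz":0,"yaw":0}]'
python3 - <<'E'
from h import *
s=snap('wrist','w2.png'); print(s['eye'],rot(s)[:,2])
for t in ['gauge','gauge_grip','gauge_eye']:
    for d in arm.silhouettes('wrist',t): print(t,round(d['p'],2),np.round(d['uv']),d['pixels'].sum())
E
```

```text
t: 1.25
position: [342.8, -396.2, 321.2]
orientation: [0.002, 0.996, 0.086, 0.001]
force: [-0.0, -0.1, -0.1]
width: 1.0
gripper_force: 0.0
t: 1.75
position: [473.3, -279.9, 318.9]
orientation: [-0.0, 0.998, 0.058, 0.0]
force: [-1.1, -0.1, -0.4]
width: 0.997
gripper_force: 0.0
t: 1.85
position: [472.5, -280.1, 319.0]
orientation: [-0.0, 0.998, 0.059, 0.0]
force: [-0.4, -0.0, 0.7]
width: 0.998
gripper_force: 0.0
[ 551.54542938 -270.56274173  474.49758316] [-0.30146475 -0.0350371  -0.95283336]
gauge 0.81 [250.  91.] 1455
gauge 0.36 [33. 55.] 5918
gauge_grip 0.7 [250.  96.] 1451
gauge_eye 0.78 [245.  94.] 1400
```

View pics/w2.png

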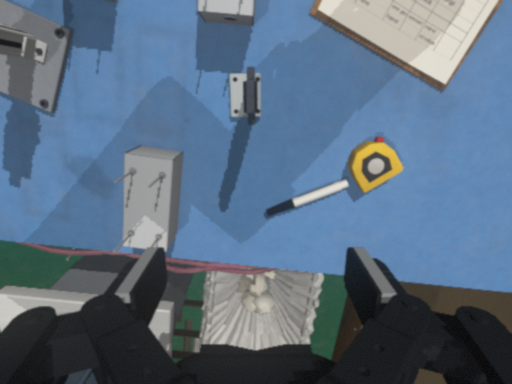

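The gauge is at (247,95). Its white foot extends to the left (+y), and the marker and tape measure lie to the right. I'll take a second view from farther ahead, then fit the model to the silhouettes.

```bash
cat > fit.py <<'E'
from h import *
from scipy.optimize import minimize
def box(x0,x1,y0,y1,z0,z1): return np.array([[x,y,z] for x in(x0,x1) for y in(y0,y1) for z in(z0,z1)],float)
G=[box(-32,12,-30,30,0,10),box(-4,4,-30,30,10,125),box(-6.5,6.5,-15,15,125,179)]
def T(p,P):
    c,s=np.cos(p[2]),np.sin(p[2]); return P@np.array([[c,s,0],[-s,c,0],[0,0,1]])+[p[0],p[1],0]
def sil(s,p,boxes):
    m=np.zeros((384*4,512*4),np.uint8)
    for b in boxes:
        h=cv2.convexHull(((proj(s,T(p,b))+.5)*4).astype(np.int32)); cv2.fillConvexPoly(m,h,255)
    return cv2.resize(m,(512,384),interpolation=cv2.INTER_AREA)/255.
def fit(views,p0,boxes=G):
    def f(p):
        e=0
        for s,m in views:
            a=sil(s,p,boxes); e+=1-np.minimum(a,m).sum()/np.maximum(a,m).sum()
        return e/len(views)
    best=None
    for dy in(-.15,0,.15):
        S=np.array([p0]*4,float); S[:,2]+=dy; S[1,0]+=15;S[2,1]+=15;S[3,2]+=.2
        r=minimize(f,S[0],method='Nelder-Mead',options=dict(initial_simplex=S,xatol=.05,fatol=1e-5))
        if best is None or r.fun<best.fun: best=r
    return best
E
cat > look.py <<'E'
from fit import *; import pickle,os,sys
n=sys.argv[1]; L=pickle.load(open('g.pkl','rb')) if os.path.exists('g.pkl') else []
s=snap('wrist',n+'.png'); d=arm.silhouettes('wrist','gauge')[0]; print(d['p'],d['uv'])
L.append((s,d['pixels'].astype(float))); pickle.dump(L,open('g.pkl','wb'))
for v in [L[-1:],L]:
    r=fit(v,[545,-262,-1.47]); print(np.round(r.x,2),r.fun)
E
python3 look.py w3; python3 -m inch '[{"tx":25,"ty":0,"tz":-10,"yaw":0},{"tx":25,"ty":0,"tz":-10,"yaw":0},{"tx":20,"ty":10,"tz":-10,"yaw":0},{"tx":0,"ty":10,"tz":-10,"yaw":0},{"tx":0,"ty":0,"tz":0,"yaw":0}]'; python3 look.py w4
```

```text
0.9 [244.6, 88.4]
[ 547.17 -266.06   -1.45] 0.04487972636058002
[ 547.17 -266.06   -1.45] 0.04487972636058002
t: 2.65
position: [540.4, -261.0, 277.6]
orientation: [-0.001, 0.998, 0.058, -0.001]
force: [0.1, -0.9, 0.6]
width: 1.001
gripper_force: 0.0
0.81 [257.6, 150.5]
[ 547.62 -265.98   -1.42] 0.04406226768442034
[ 547.58 -266.01   -1.43] 0.04809504840719886
```

View pics/w4.png

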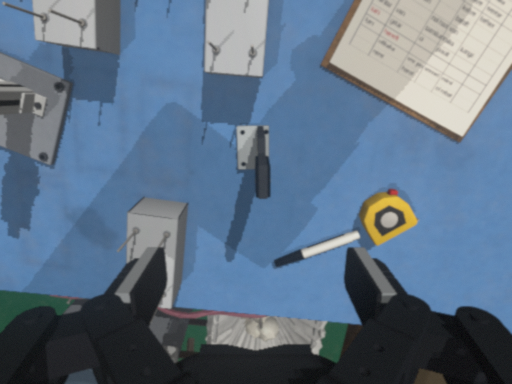

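The fit gives the gauge at (547.6, −266.0), yaw −1.43, and the two views agree. Now the post, before grasping.

```bash
python3 -m inch '[{"tx":-14,"ty":20,"tz":10,"yaw":0},{"tx":-14,"ty":28,"tz":10,"yaw":0},{"tx":-14,"ty":28,"tz":10,"yaw":0},{"tx":-14,"ty":28,"tz":10,"yaw":0},{"tx":-14,"ty":30,"tz":10,"yaw":0}]'; python3 -m inch '[{"tx":-14,"ty":30,"tz":0,"yaw":0},{"tx":-14,"ty":30,"tz":0,"yaw":0},{"tx":-14,"ty":30,"tz":0,"yaw":0},{"tx":-14,"ty":30,"tz":0,"yaw":0},{"tx":-14,"ty":28,"tz":0,"yaw":0}]';python3 -m inch '[{"tx":0,"ty":10,"tz":0,"yaw":0},{"tx":0,"ty":0,"tz":0,"yaw":0}]'
cat > lookp.py <<'E'
from fit import *; import pickle,os,sys
n=sys.argv[1]; L=pickle.load(open('p.pkl','rb')) if os.path.exists('p.pkl') else []
s=snap('wrist',n+'.png'); r={}
for t in ['post','post_hook','catch']:
    D=arm.silhouettes('wrist',t); r[t]=D
    for d in D: print(t,round(d['p'],2),np.round(d['uv']),d['pixels'].sum())
L.append((s,r)); pickle.dump(L,open('p.pkl','wb'))
E
python3 lookp.py p1
```

```text
t: 3.25
position: [470.2, -127.6, 330.4]
orientation: [0.0, 0.998, 0.057, 0.001]
force: [0.7, 0.4, -0.1]
width: 1.004
gripper_force: 0.0
t: 3.75
position: [400.4, 20.6, 330.0]
orientation: [0.0, 0.998, 0.057, 0.001]
force: [1.1, 1.2, -0.1]
width: 1.003
gripper_force: 0.0
t: 3.95
position: [401.4, 30.4, 329.9]
orientation: [0.0, 0.998, 0.058, 0.001]
force: [1.9, -0.1, -0.3]
width: 0.999
gripper_force: 0.0
post 0.75 [128.  38.] 4061
post 0.73 [252.  36.] 6275
post_hook 0.91 [250.  34.] 6114
post_hook 0.65 [133.  39.] 4072
```

```bash
python3 -m inch '[{"tx":10,"ty":-10,"tz":-10,"yaw":0.12},{"tx":20,"ty":-10,"tz":-10,"yaw":0.12},{"tx":20,"ty":-10,"tz":-10,"yaw":0.12},{"tx":20,"ty":-10,"tz":0,"yaw":0.12},{"tx":20,"ty":-10,"tz":0,"yaw":0.12}]'; python3 -m inch '[{"tx":10,"ty":-10,"tz":0,"yaw":0.12},{"tx":10,"ty":-10,"tz":0,"yaw":0.12},{"tx":10,"ty":-10,"tz":0,"yaw":0.12},{"tx":10,"ty":0,"tz":0,"yaw":0.12},{"tx":0,"ty":0,"tz":0,"yaw":0.1}]'; python3 -m inch '[{"tx":0,"ty":0,"tz":0,"yaw":0}]'; python3 lookp.py p2
python3 - <<'E'
import cv2,numpy as np
a=cv2.imread('pics/p1.png');b=cv2.imread('pics/p2.png')
cv2.imwrite('pics/p12.png',np.hstack([cv2.resize(a,(400,300)),cv2.resize(b,(400,300))]))
E
```

```text
t: 4.65
position: [492.2, -21.3, 298.5]
orientation: [-0.0, 0.936, 0.352, -0.0]
force: [-0.1, -0.1, 0.2]
width: 0.998
gripper_force: 0.0
t: 5.15
position: [532.3, -51.2, 298.5]
orientation: [-0.0, 0.797, 0.604, -0.0]
force: [0.4, -0.3, -0.3]
width: 0.999
gripper_force: 0.0
t: 5.25
position: [531.6, -50.9, 298.6]
orientation: [-0.0, 0.798, 0.603, -0.0]
force: [0.1, 1.0, -1.2]
width: 1.002
gripper_force: 0.0
post 0.67 [255.  59.] 8081
post_hook 0.76 [254.  64.] 8135
```

View pics/p12.png

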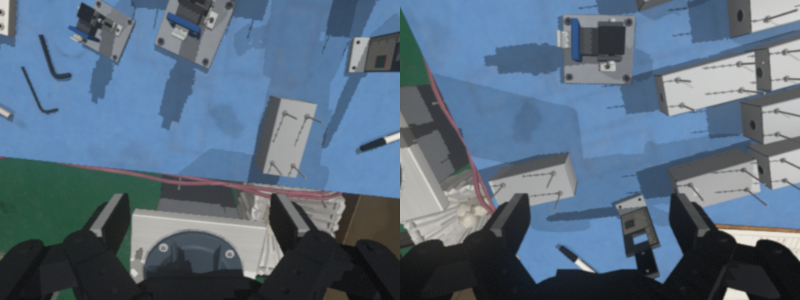

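p1 (left) shows the small post at (105,25) and the large one at (190,25) in half-size pixels. p2 (right) shows the large post nearly side-on at (600,50), with the hanger blue and the hook at (570,45). I'll crop both views for feature points.

```bash
python3 - <<'E'
import cv2,numpy as np
a=cv2.imread('pics/p1.png')[0:95,190:310];b=cv2.imread('pics/p2.png')[10:115,195:305]
k=6
A=cv2.resize(a,None,fx=3.3,fy=3.3,interpolation=cv2.INTER_CUBIC);B=cv2.resize(b,None,fx=3.6,fy=3.6,interpolation=cv2.INTER_CUBIC)
o=np.zeros((400,800,3),np.uint8);o[:A.shape[0],:A.shape[1]]=A;o[:B.shape[0],404:404+B.shape[1]]=B
cv2.imwrite('pics/c2.png',o)
E
```

```text
(no output)
```

View pics/c2.png

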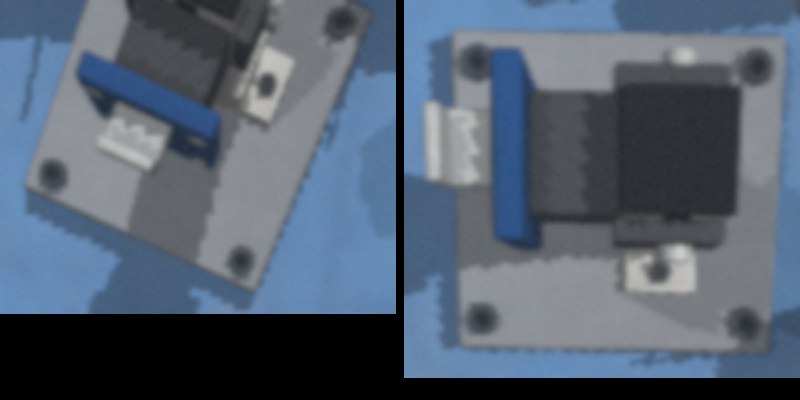

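```bash
cat > post.py <<'E'
from fit import *; import pickle
from scipy.optimize import least_squares
L=pickle.load(open('p.pkl','rb')); s1,s2=L[0][0],L[1][0]
c2=lambda X,Y:(195-.5+(X-404)/3.6,10-.5+Y/3.6+.0); c1=lambda X,Y:(190-.5+X/3.3,-.5+Y/3.3)
obs=[(s2,c2(453,32),(-30,55,10,0)),(s2,c2(785,37),(90,55,10,0)),(s2,c2(770,352),(90,-55,10,0)),(s2,c2(461,347),(-30,-55,10,0)),
(s2,c2(491,50),(0,22,6,1)),(s2,c2(498,238),(0,-22,6,1)),(s2,c2(427,103),(-16,9,12,1)),(s2,c2(430,183),(-16,-9,12,1)),
(s1,c1(27,185),(-30,55,10,0)),(s1,c1(253,290),(-30,-55,10,0)),(s1,c1(370,12),(90,-55,10,0)),
(s1,c1(80,72),(0,22,6,1)),(s1,c1(215,138),(0,-22,6,1))]
def f(p):
    r=[]
    for s,uv,q in obs:
        P=T(p,np.array([[q[0],q[1],q[2]+q[3]*p[3]]],float)); r+=list((proj(s,P)[0]-uv))
    return np.array(r)
r=least_squares(f,[526,66,-.28,148],loss='soft_l1',f_scale=1.)
print(np.round(r.x,3)); print(np.round(r.fun if 0 else f(r.x).reshape(-1,2),1).tolist())
# face position from hanger edge alone given h
E
python3 post.py
```

```text
[ 5.33971e+02  6.73860e+01 -2.91000e-01  1.47117e+02]
[[-0.2, -0.7], [1.1, -0.4], [0.4, 0.6], [0.1, 0.6], [0.9, -0.4], [-0.1, 1.1], [-0.2, -0.1], [-0.3, 0.1], [-1.2, -0.1], [1.0, 0.4], [1.6, -1.0], [-1.3, 0.6], [-0.3, 0.5]]
```

Post: origin (534, 67.4), yaw −0.291, hook about 147 mm, residuals around 1 px. Now the grasp, with the gripper over the gauge.

```bash
python3 -m inch '[{"tx":2,"ty":-15,"tz":0,"yaw":-0.115},{"tx":2,"ty":-25,"tz":0,"yaw":-0.115},{"tx":2,"ty":-25,"tz":0,"yaw":-0.115},{"tx":2,"ty":-25,"tz":0,"yaw":-0.115},{"tx":2,"ty":-25,"tz":0,"yaw":-0.115}]'>/dev/null; python3 -m inch '[{"tx":2,"ty":-25,"tz":0,"yaw":-0.115},{"tx":2,"ty":-25,"tz":0,"yaw":-0.115},{"tx":2,"ty":-20,"tz":0,"yaw":-0.115},{"tx":0,"ty":-20,"tz":0,"yaw":-0.115},{"tx":0,"ty":-10,"tz":0,"yaw":-0.115}]'>/dev/null;  python3 -m inch '[{"tx":0,"ty":0,"tz":0,"yaw":0}]'; python3 look.py w5
```

```text
t: 6.55
position: [547.1, -265.9, 298.9]
orientation: [0.0, 0.998, 0.07, -0.0]
force: [0.5, -0.5, 0.8]
width: 0.999
gripper_force: 0.0
0.67 [252.4, 152.1]
[ 547.46 -265.39   -1.44] 0.05837751855779416
[ 547.8  -265.8    -1.43] 0.054345431066187944
```

Well aligned. Descending 144 mm to z of about 155, then closing.

```bash
python3 -m inch '[{"tx":0,"ty":0,"tz":-30,"yaw":0},{"tx":0,"ty":0,"tz":-30,"yaw":0},{"tx":0,"ty":0,"tz":-30,"yaw":0},{"tx":0,"ty":0,"tz":-30,"yaw":0},{"tx":0,"ty":0,"tz":-14,"yaw":0}]'; python3 -m inch '[{"tx":0,"ty":0,"tz":-10,"yaw":0},{"tx":0,"ty":0,"tz":0,"yaw":0}]' ;  python3 -m inch '[{"tx":0,"ty":0,"tz":0,"yaw":0},{"tx":0,"ty":0,"tz":0,"yaw":0},{"tx":0,"ty":0,"tz":0,"yaw":0},{"tx":0,"ty":0,"tz":0,"yaw":0},{"tx":0,"ty":0,"tz":0,"yaw":0}]' -0.4; python3 -m inch '[{"tx":0,"ty":0,"tz":0,"yaw":0},{"tx":0,"ty":0,"tz":0,"yaw":0},{"tx":0,"ty":0,"tz":0,"yaw":0}]' -1
```

```text
t: 7.15
position: [546.6, -263.5, 162.8]
orientation: [-0.001, 0.997, 0.074, -0.001]
force: [0.2, -0.3, -0.8]
width: 0.996
gripper_force: 0.0
t: 7.35
position: [547.3, -264.4, 154.8]
orientation: [-0.0, 0.997, 0.073, -0.0]
force: [0.0, -0.0, -0.4]
width: 0.999
gripper_force: 0.0
t: 7.85
position: [547.5, -264.8, 155.4]
orientation: [0.0, 0.997, 0.072, 0.0]
force: [-0.5, -0.6, -1.0]
width: 0.3
gripper_force: 0.0
t: 8.15
position: [547.6, -265.0, 155.5]
orientation: [0.0, 0.997, 0.072, 0.0]
force: [0.3, -0.9, 4.1]
width: 0.134
gripper_force: 61.8
```

Gripped. Lift, then carry to 60 mm in front of the hanger while turning +1.136 rad.

```bash
python3 -m inch '[{"tx":0,"ty":0,"tz":5,"yaw":0},{"tx":0,"ty":0,"tz":20,"yaw":0},{"tx":0,"ty":0,"tz":35,"yaw":0},{"tx":0,"ty":0,"tz":40,"yaw":0},{"tx":0,"ty":0,"tz":35,"yaw":0}]'; python3 -m inch '[{"tx":-3,"ty":10,"tz":0,"yaw":0.04},{"tx":-5,"ty":20,"tz":0,"yaw":0.07},{"tx":-5,"ty":25,"tz":0,"yaw":0.07},{"tx":-5,"ty":25,"tz":0,"yaw":0.08},{"tx":-5,"ty":25,"tz":0,"yaw":0.08}]'; python3 -m inch '[{"tx":-5,"ty":25,"tz":0,"yaw":0.08},{"tx":-5,"ty":25,"tz":0,"yaw":0.08},{"tx":-5,"ty":25,"tz":0,"yaw":0.08},{"tx":-5,"ty":25,"tz":0,"yaw":0.08},{"tx":-5,"ty":25,"tz":0,"yaw":0.08}]'; python3 -m inch '[{"tx":-5,"ty":25,"tz":0,"yaw":0.08},{"tx":-5,"ty":25,"tz":0,"yaw":0.08},{"tx":-5,"ty":25,"tz":0,"yaw":0.08},{"tx":-5,"ty":25,"tz":0,"yaw":0.08},{"tx":-5,"ty":15,"tz":0,"yaw":0.07}]' ; python3 -m inch '[{"tx":-3,"ty":5,"tz":0,"yaw":0.02},{"tx":0,"ty":0,"tz":0,"yaw":0},{"tx":0,"ty":0,"tz":0,"yaw":0}]'; python3 lookp.py p3
```

```text
t: 8.65
position: [547.0, -264.5, 291.6]
orientation: [-0.0, 0.997, 0.072, -0.0]
force: [0.8, 0.3, -4.6]
width: 0.132
gripper_force: 61.1
t: 9.15
position: [523.3, -158.3, 288.7]
orientation: [-0.001, 0.97, 0.242, -0.001]
force: [0.9, -0.0, -3.0]
width: 0.129
gripper_force: 61.1
t: 9.65
position: [498.1, -33.4, 288.9]
orientation: [-0.001, 0.903, 0.43, -0.001]
force: [-0.2, -0.1, -3.7]
width: 0.129
gripper_force: 61.1
t: 10.15
position: [473.0, 81.9, 288.9]
orientation: [-0.001, 0.802, 0.597, -0.001]
force: [0.2, -1.0, -3.2]
width: 0.128
gripper_force: 61.1
t: 10.45
position: [471.3, 84.7, 289.7]
orientation: [-0.0, 0.798, 0.602, -0.0]
force: [0.3, 0.5, -3.4]
width: 0.132
gripper_force: 61.1
post 0.97 [329. 152.] 7761
post 0.56 [269.  41.] 3890
post_hook 0.79 [272.  42.] 3793
post_hook 0.73 [325. 153.] 7653
```

```bash
python3 - <<'E'
import cv2
a=cv2.imread('pics/p3.png')[50:260,160:440]
cv2.imwrite('pics/c3.png',cv2.resize(a,None,fx=2.8,fy=2.8,interpolation=cv2.INTER_CUBIC))
E
```

```text
(no output)
```

View pics/c3.png

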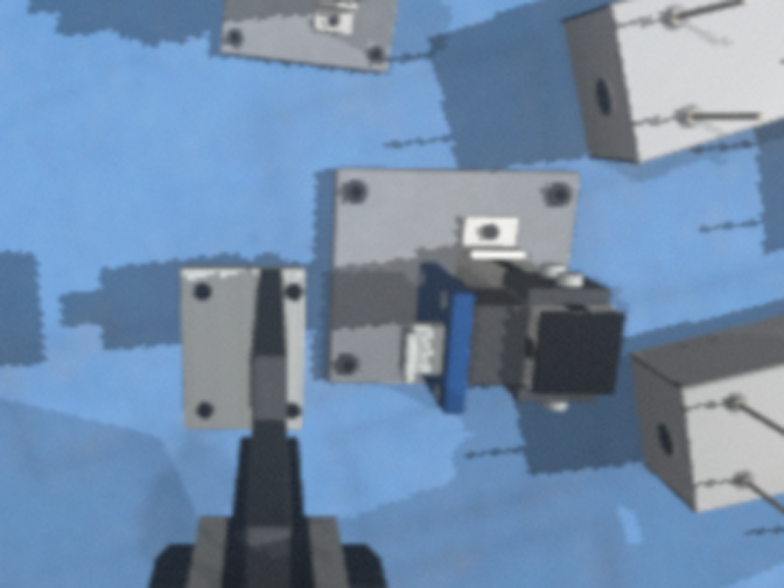

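```bash
cat >> post.py <<'E'
s3=L[2][0]; c3=lambda X,Y:(159.5+X/2.8,49.5+Y/2.8)
new=[(s3,c3(333,168),(-30,55,10,0)),(s3,c3(579,172),(90,55,10,0)),(s3,c3(330,382),(-30,-55,10,0)),(s3,c3(454,292),(0,22,6,1)),(s3,c3(443,411),(0,-22,6,1)),(s3,c3(408,324),(-16,9,12,1)),(s3,c3(405,380),(-16,-9,12,1))]
for o in (obs+new,new):
    obs=o; r=least_squares(f,[526,66,-.28,148],loss='soft_l1',f_scale=1.); print(np.round(r.x,3),np.round(f(r.x).reshape(-1,2)[-7:],1).tolist())
obs=[(s3,c3(181,268),(-32,30,10,1)),(s3,c3(306,268),(12,30,10,1)),(s3,c3(185,430),(-32,-30,10,1))]
r2=least_squares(f,[471,84,-.28,134]); print('gauge',np.round(r2.x,3),np.round(r2.fun,1))
E
python3 post.py
```

```text
[ 5.33971e+02  6.73860e+01 -2.91000e-01  1.47117e+02]
[[-0.2, -0.7], [1.1, -0.4], [0.4, 0.6], [0.1, 0.6], [0.9, -0.4], [-0.1, 1.1], [-0.2, -0.1], [-0.3, 0.1], [-1.2, -0.1], [1.0, 0.4], [1.6, -1.0], [-1.3, 0.6], [-0.3, 0.5]]
[ 5.3398e+02  6.7723e+01 -2.9100e-01  1.4538e+02] [[1.7, 0.0], [1.4, -0.2], [-0.1, 0.6], [-0.4, -0.5], [0.1, 0.2], [-0.5, 2.4], [-0.5, 0.4]]
[ 5.33958e+02  6.82870e+01 -2.89000e-01  1.46458e+02] [[1.5, -0.3], [1.3, -0.7], [-0.2, 0.3], [-0.3, -0.9], [0.2, 0.0], [-0.5, 2.2], [-0.5, 0.2]]
gauge [ 4.74023e+02  8.32760e+01 -2.79000e-01  1.34530e+02] [-0.2  0.   0.1  0.1  0.1 -0.1]
```

p3 shows the gauge held upright at crop (245,350) with its foot outward, and the hook lip at (407,350). That puts h at about 146 and the lip top at about 158. Plan: feel the lip's top with the inner edge of the foot, which fixes h. First rise, then shift in.

```bash
python3 -m inch '[{"tx":0,"ty":0,"tz":10,"yaw":-0.012},{"tx":0,"ty":0,"tz":20,"yaw":0},{"tx":0,"ty":0,"tz":12,"yaw":0},{"tx":5,"ty":0,"tz":0,"yaw":0},{"tx":10,"ty":-3,"tz":0,"yaw":0}]'; python3 -m inch '[{"tx":10,"ty":-3,"tz":0,"yaw":0},{"tx":10,"ty":-3,"tz":0,"yaw":0},{"tx":5,"ty":-1,"tz":0,"yaw":0},{"tx":0,"ty":0,"tz":0,"yaw":0},{"tx":0,"ty":0,"tz":0,"yaw":0}]'; python3 -m inch '[{"tx":0,"ty":0,"tz":-4,"yaw":0},{"tx":0,"ty":0,"tz":-4,"yaw":0},{"tx":0,"ty":0,"tz":0,"yaw":0},{"tx":0,"ty":0,"tz":0,"yaw":0}]'
```

```text
t: 11.15
position: [486.6, 82.3, 332.0]
orientation: [0.0, 0.801, 0.598, 0.0]
force: [0.2, -1.4, -3.5]
width: 0.131
gripper_force: 61.1
t: 11.65
position: [511.3, 75.2, 331.8]
orientation: [-0.0, 0.801, 0.598, -0.0]
force: [0.4, -0.2, -3.9]
width: 0.132
gripper_force: 61.1
t: 12.05
position: [511.2, 75.3, 324.0]
orientation: [-0.0, 0.801, 0.598, -0.0]
force: [0.4, -0.5, -2.7]
width: 0.127
gripper_force: 61.1
```

```bash
python3 -m inch '[{"tx":0,"ty":0,"tz":-3,"yaw":0},{"tx":0,"ty":0,"tz":-2,"yaw":0},{"tx":0,"ty":0,"tz":0,"yaw":0}]' | egrep 'pos|force:'; for i in 1; do python3 -m inch '[{"tx":0,"ty":0,"tz":-1,"yaw":0},{"tx":0,"ty":0,"tz":0,"yaw":0}]' | egrep 'pos|force:'; python3 -m inch '[{"tx":0,"ty":0,"tz":-1,"yaw":0},{"tx":0,"ty":0,"tz":0,"yaw":0}]' | egrep 'pos|force:';python3 -m inch '[{"tx":0,"ty":0,"tz":-1,"yaw":0},{"tx":0,"ty":0,"tz":0,"yaw":0}]' | egrep 'pos|force:'; done
```

```text
position: [511.2, 75.2, 318.7]
force: [-0.2, -0.2, -2.1]
gripper_force: 61.1
position: [511.3, 75.2, 318.0]
force: [-0.2, 0.7, -4.0]
gripper_force: 61.1
position: [511.3, 75.2, 317.0]
force: [0.4, -0.1, -3.5]
gripper_force: 61.1
position: [511.4, 75.2, 316.0]
force: [0.5, -0.0, -3.3]
gripper_force: 61.1
```

```bash
python3 -m inch '[{"tx":0,"ty":0,"tz":-1,"yaw":0},{"tx":0,"ty":0,"tz":0,"yaw":0}]' | egrep 'pos|force:'; python3 -m inch '[{"tx":0,"ty":0,"tz":-1,"yaw":0},{"tx":0,"ty":0,"tz":0,"yaw":0}]' | egrep 'pos|force:';python3 -m inch '[{"tx":0,"ty":0,"tz":-1,"yaw":0},{"tx":0,"ty":0,"tz":0,"yaw":0}]' | egrep 'pos|force:'
```

```text
position: [511.7, 75.3, 315.8]
force: [-0.8, 0.1, 2.6]
gripper_force: 62.0
position: [512.0, 75.3, 315.7]
force: [-1.8, -0.0, 10.2]
gripper_force: 62.8
position: [512.4, 75.3, 315.6]
force: [-1.8, 0.8, 17.7]
gripper_force: 63.6
```

```bash
python3 -m inch '[{"tx":0,"ty":0,"tz":-1,"yaw":0},{"tx":0,"ty":0,"tz":0,"yaw":0}]' | egrep 'pos|force:'; python3 -m inch '[{"tx":0,"ty":0,"tz":-1,"yaw":0},{"tx":0,"ty":0,"tz":0,"yaw":0}]' | egrep 'pos|force:'
```

```text
position: [512.8, 75.4, 315.5]
force: [-2.2, 0.9, 22.7]
gripper_force: 64.4
position: [513.2, 75.4, 315.4]
force: [-2.8, 0.8, 28.4]
gripper_force: 65.2
```

Contact at TCP z of about 315.9, so the lip top is about 160.4 and h about 148.4. Pass height is therefore TCP z of about 211. Backing off up, out, then down.

```bash
python3 -m inch '[{"tx":0,"ty":0,"tz":5,"yaw":0},{"tx":0,"ty":0,"tz":4,"yaw":0},{"tx":-10,"ty":3,"tz":0,"yaw":0},{"tx":-10,"ty":3,"tz":0,"yaw":0},{"tx":-5,"ty":1.5,"tz":0,"yaw":0}]'|egrep 'pos|force:'; python3 -m inch '[{"tx":0,"ty":0,"tz":-10,"yaw":0},{"tx":0,"ty":0,"tz":-30,"yaw":0},{"tx":0,"ty":0,"tz":-35,"yaw":0},{"tx":0,"ty":0,"tz":-25,"yaw":0},{"tx":0,"ty":0,"tz":-9,"yaw":0}]'|egrep 'pos|force:'; python3 -m inch '[{"tx":0,"ty":0,"tz":0,"yaw":0},{"tx":0,"ty":0,"tz":0,"yaw":0},{"tx":0,"ty":0,"tz":0,"yaw":0}]'; python3 lookp.py p4; python3 -c "
import cv2
a=cv2.imread('pics/p4.png')[60:330,180:420]
cv2.imwrite('pics/c4.png',cv2.resize(a,None,fx=2.2,fy=2.2,interpolation=cv2.INTER_CUBIC))"
```

```text
position: [484.9, 83.1, 319.6]
force: [0.3, -0.1, -3.3]
gripper_force: 61.1
position: [484.9, 82.6, 208.1]
force: [-0.1, 0.0, -3.6]
gripper_force: 61.1
t: 15.25
position: [487.1, 82.8, 212.3]
orientation: [0.001, 0.801, 0.598, 0.001]
force: [0.1, 0.2, -3.0]
width: 0.124
gripper_force: 61.1
post 0.89 [333. 175.] 12038
post 0.81 [255.  33.] 5450
post_hook 0.64 [331. 173.] 12054
post_hook 0.6 [261.  34.] 5494
catch 0.69 [255. 196.] 4584
```

```bash
python3 -m inch '[{"tx":5,"ty":-2,"tz":-1,"yaw":0},{"tx":8,"ty":-3,"tz":0,"yaw":0},{"tx":7,"ty":-2,"tz":0,"yaw":0},{"tx":3,"ty":-1,"tz":0,"yaw":0},{"tx":0,"ty":0,"tz":0,"yaw":0}]'|egrep 'pos|force:'; python3 -m inch '[{"tx":2,"ty":-0.6,"tz":0,"yaw":0},{"tx":2,"ty":-0.6,"tz":0,"yaw":0},{"tx":0,"ty":0,"tz":0,"yaw":0}]'|egrep 'pos|force:'
```

```text
position: [509.8, 74.5, 209.9]
force: [-0.8, 0.1, -3.5]
gripper_force: 61.1
position: [513.5, 73.5, 210.1]
force: [-0.3, -0.1, -4.0]
gripper_force: 61.1
```

```bash
python3 -m inch '[{"tx":2,"ty":-0.6,"tz":0,"yaw":0},{"tx":0,"ty":0,"tz":0,"yaw":0}]'|egrep 'pos|force:'; python3 -m inch '[{"tx":1,"ty":-0.3,"tz":0,"yaw":0},{"tx":0,"ty":0,"tz":0,"yaw":0}]'|egrep 'pos|force:'
```

```text
position: [515.5, 72.9, 210.1]
force: [-0.1, 0.3, -2.3]
gripper_force: 61.1
position: [516.4, 72.6, 210.1]
force: [-0.5, -0.2, -3.7]
gripper_force: 61.1
```

```bash
for r in 1; do python3 -m inch '[{"tx":2,"ty":-0.6,"tz":0.5,"yaw":0},{"tx":0,"ty":0,"tz":0,"yaw":0}]'|egrep 'pos|force:'; python3 -m inch '[{"tx":1.5,"ty":-0.4,"tz":0,"yaw":0},{"tx":0,"ty":0,"tz":0,"yaw":0}]'|egrep 'pos|force:';python3 -m inch '[{"tx":1.5,"ty":-0.4,"tz":0,"yaw":0},{"tx":0,"ty":0,"tz":0,"yaw":0}]'|egrep 'pos|force:'; done
```

```text
position: [518.6, 71.9, 210.7]
force: [-0.2, -0.0, -3.3]
gripper_force: 61.1
position: [520.0, 71.5, 210.6]
force: [-0.3, 0.9, -3.5]
gripper_force: 61.1
position: [521.4, 71.2, 210.5]
force: [-0.4, 0.3, -3.4]
gripper_force: 61.1
```

```bash
for r in 1; do python3 -m inch '[{"tx":2,"ty":-0.6,"tz":0,"yaw":0},{"tx":0,"ty":0,"tz":0,"yaw":0}]'|egrep 'pos|force:'; python3 -m inch '[{"tx":1.5,"ty":-0.4,"tz":0,"yaw":0},{"tx":0,"ty":0,"tz":0,"yaw":0}]'|egrep 'pos|force:';python3 -m inch '[{"tx":1.5,"ty":-0.4,"tz":0,"yaw":0},{"tx":0,"ty":0,"tz":0,"yaw":0}]'|egrep 'pos|force:'; done
```

```text
position: [523.1, 70.7, 210.5]
force: [-2.1, 1.2, -2.4]
gripper_force: 61.3
position: [524.4, 70.3, 210.5]
force: [-5.3, 2.3, -0.5]
gripper_force: 61.5
position: [525.8, 69.9, 210.5]
force: [-6.6, 1.8, 1.4]
gripper_force: 61.6
```

```bash
for r in 1; do python3 -m inch '[{"tx":1.5,"ty":-0.4,"tz":0,"yaw":0},{"tx":0,"ty":0,"tz":0,"yaw":0}]'|egrep 'pos|force:'; python3 -m inch '[{"tx":1,"ty":-0.3,"tz":0,"yaw":0},{"tx":0,"ty":0,"tz":0,"yaw":0}]'|egrep 'pos|force:';python3 -m inch '[{"tx":1,"ty":-0.3,"tz":0,"yaw":0},{"tx":0,"ty":0,"tz":0,"yaw":0}]'|egrep 'pos|force:'; done; python3 -c "
from bench import arm; print(arm.sense()['moment'])"
```

```text
position: [527.2, 69.5, 210.4]
force: [-6.3, 1.9, 1.0]
gripper_force: 61.8
position: [528.0, 69.3, 210.4]
force: [-7.1, 2.2, 1.4]
gripper_force: 61.9
position: [529.0, 69.0, 210.4]
force: [-7.3, 2.0, 1.3]
gripper_force: 62.1
[ 0.50257102  1.97120666 -0.02872579]
```

```bash
for r in 1; do python3 -m inch '[{"tx":0.7,"ty":-0.2,"tz":0,"yaw":0},{"tx":0,"ty":0,"tz":0,"yaw":0}]'|egrep 'pos|force:'; python3 -m inch '[{"tx":0.7,"ty":-0.2,"tz":0,"yaw":0},{"tx":0,"ty":0,"tz":0,"yaw":0}]'|egrep 'pos|force:'; done
```

```text
position: [529.6, 68.8, 210.4]
force: [-8.5, 1.6, 1.7]
gripper_force: 62.2
position: [530.2, 68.6, 210.4]
force: [-7.2, 2.3, 2.0]
gripper_force: 62.3
```

```bash
for r in 1; do python3 -m inch '[{"tx":0.7,"ty":-0.2,"tz":0,"yaw":0},{"tx":0,"ty":0,"tz":0,"yaw":0}]'|egrep 'pos|force:'; python3 -m inch '[{"tx":0.7,"ty":-0.2,"tz":0,"yaw":0},{"tx":0,"ty":0,"tz":0,"yaw":0}]'|egrep 'pos|force:'; done
```

```text
position: [530.7, 68.4, 210.1]
force: [-7.0, 1.2, -1.9]
gripper_force: 61.5
position: [531.4, 68.2, 210.0]
force: [-7.5, 2.1, -1.8]
gripper_force: 61.9
```

The hand may be moving past a gauge that tilts in the grip. The camera rides with the hand, so the foot should keep the same pixels as in p4. I'll check this by template matching.

```bash
cat > shift.py <<'E'
from h import *; import sys
n=sys.argv[1]; s=snap('wrist',n+'.png'); D=arm.silhouettes('wrist','gauge')
a=cv2.imread('pics/p4.png'); b=s['frame'][:,:,::-1].copy()
for d in D[:2]:
    ys,xs=np.where(d['pixels']); print(round(d['p'],2),np.round(d['uv']),xs.min(),xs.max(),ys.min(),ys.max())
st=arm.sense(); p=np.array(st['position']); from post_pose import P
# foot corner pixels predicted for a rigid upright gauge
from fit import T
yaw=2*np.arctan2(st['orientation'][2],st['orientation'][1])-np.pi/2
F=T([p[0],p[1],yaw],np.array([[-32,30,10],[12,30,10],[-32,-30,10.]]))+[0,0,p[2]-155.5]
uv=proj(s,F); print('pred foot',np.round(uv,1).tolist())
for k in (0,2):
    u,v=np.round(uv[k]).astype(int); t=a[v-9:v+10,u-9:u+10]; W=b[v-25:v+26,u-25:u+26]
    r=cv2.matchTemplate(W,t,cv2.TM_CCOEFF_NORMED); _,m,_,l=cv2.minMaxLoc(r); print('shift',l[0]-16,l[1]-16,round(m,2))
c=proj(s,T(P[:3],np.array([[0,22,P[3]+6],[0,-22,P[3]+6.]]))); print('hanger pred',np.round(c,1).tolist())
hsv=cv2.cvtColor(b,cv2.COLOR_BGR2HSV)
E
echo "P=[534,67.8,-.291,148.4]">post_pose.py; python3 shift.py q1
```

```text
0.93 [249. 192.] 213 268 144 290
pred foot [[221.2, 144.6], [266.2, 144.6], [223.1, 202.3]]
shift -10 0 0.89
shift -10 0 0.85
hanger pred [[256.9, 176.1], [256.6, 232.7]]
```

The foot lags about 8–10 px, so the gauge has tilted slightly (about 3–4°) against the catch. The upper bar sits about at the face and inside the lip. I'll lower gently in small steps so the window clears the catch.

```bash
for r in 1; do python3 -m inch '[{"tx":0,"ty":0,"tz":-1.5,"yaw":0},{"tx":0,"ty":0,"tz":0,"yaw":0}]'|egrep 'pos|force:'; python3 -m inch '[{"tx":0,"ty":0,"tz":-1.5,"yaw":0},{"tx":0,"ty":0,"tz":0,"yaw":0}]'|egrep 'pos|force:'; done;python3 shift.py q2
```

```text
position: [531.2, 68.2, 208.2]
force: [-6.8, 1.5, -5.2]
gripper_force: 61.4
position: [531.1, 68.3, 206.6]
force: [-8.0, 2.4, -5.8]
gripper_force: 61.3
0.85 [250. 192.] 213 268 144 290
pred foot [[221.3, 144.6], [266.3, 144.6], [223.2, 202.2]]
shift -11 0 0.84
shift -10 0 0.86
hanger pred [[257.4, 177.2], [257.1, 234.6]]
```

```bash
for r in 1; do python3 -m inch '[{"tx":0,"ty":0,"tz":-1.5,"yaw":0},{"tx":0,"ty":0,"tz":0,"yaw":0}]'|egrep 'pos|force:'; python3 -m inch '[{"tx":0,"ty":0,"tz":-1.5,"yaw":0},{"tx":0,"ty":0,"tz":0,"yaw":0}]'|egrep 'pos|force:';  python3 -m inch '[{"tx":0,"ty":0,"tz":-1.5,"yaw":0},{"tx":0,"ty":0,"tz":0,"yaw":0}]'|egrep 'pos|force:'; done;python3 shift.py q3
```

```text
position: [531.0, 68.2, 204.8]
force: [-7.3, 1.3, -8.6]
gripper_force: 60.8
position: [531.0, 68.2, 203.2]
force: [-6.4, 3.1, -8.1]
gripper_force: 60.7
position: [530.7, 68.3, 201.7]
force: [-10.0, 4.1, -5.8]
gripper_force: 60.7
0.66 [250. 194.] 215 268 143 291
pred foot [[221.5, 144.5], [266.5, 144.6], [223.4, 202.2]]
shift -8 0 0.85
shift -7 0 0.88
hanger pred [[258.2, 179.0], [257.8, 237.4]]
```

```bash
for r in 1; do python3 -m inch '[{"tx":0,"ty":0,"tz":-1.5,"yaw":0},{"tx":0,"ty":0,"tz":0,"yaw":0}]'|egrep 'pos|force:'; python3 -m inch '[{"tx":0,"ty":0,"tz":-1.5,"yaw":0},{"tx":0,"ty":0,"tz":0,"yaw":0}]'|egrep 'pos|force:';  done;python3 shift.py q4
```

```text
position: [531.1, 68.3, 200.8]
force: [-9.2, 1.9, -2.8]
gripper_force: 61.5
position: [531.1, 68.3, 199.6]
force: [-9.6, 2.9, -0.8]
gripper_force: 61.9
0.74 [248. 194.] 214 268 145 290
pred foot [[221.4, 144.6], [266.3, 144.6], [223.3, 202.3]]
shift -9 0 0.84
shift -9 0 0.87
hanger pred [[257.4, 180.1], [257.1, 239.0]]
```

```bash
for r in 1; do python3 -m inch '[{"tx":0,"ty":0,"tz":-1.2,"yaw":0},{"tx":0,"ty":0,"tz":0,"yaw":0}]'|egrep 'pos|force:'; python3 -m inch '[{"tx":0,"ty":0,"tz":-1.2,"yaw":0},{"tx":0,"ty":0,"tz":0,"yaw":0}]'|egrep 'pos|force:';  done;python3 shift.py q5
```

```text
position: [531.1, 68.4, 198.4]
force: [-10.6, 2.7, 0.6]
gripper_force: 62.1
position: [531.1, 68.4, 197.3]
force: [-10.3, 2.5, 1.2]
gripper_force: 62.1
0.67 [249. 194.] 214 268 145 290
pred foot [[221.3, 144.6], [266.3, 144.6], [223.3, 202.3]]
shift -10 0 0.84
shift -9 0 0.86
hanger pred [[257.5, 181.1], [257.2, 240.5]]
```

```bash
for r in 1; do python3 -m inch '[{"tx":0,"ty":0,"tz":-1,"yaw":0},{"tx":0,"ty":0,"tz":0,"yaw":0}]'|egrep 'pos|force:'; python3 -m inch '[{"tx":0,"ty":0,"tz":-1,"yaw":0},{"tx":0,"ty":0,"tz":0,"yaw":0}]'|egrep 'pos|force:';  done;python3 shift.py q6
```

```text
position: [531.1, 68.4, 196.3]
force: [-11.1, 3.3, 1.6]
gripper_force: 62.2
position: [531.4, 68.4, 196.0]
force: [-12.1, 2.9, 8.0]
gripper_force: 63.4
0.87 [248. 192.] 212 268 145 291
0.25 [296. 173.] 229 346 114 236
pred foot [[221.2, 144.6], [266.2, 144.7], [223.1, 202.4]]
shift -10 0 0.82
shift -10 1 0.85
hanger pred [[257.1, 181.7], [256.8, 241.4]]
```

Fz rises at TCP z of about 196, matching the predicted home height, so the gauge rests on the arm. I'll ease the hand outward to remove the tilt and watch the force.

```bash
for r in 1; do python3 -m inch '[{"tx":-1,"ty":0.3,"tz":0,"yaw":0},{"tx":0,"ty":0,"tz":0,"yaw":0}]'|egrep 'pos|force:';python3 shift.py q7; python3 -m inch '[{"tx":-1,"ty":0.3,"tz":0,"yaw":0},{"tx":0,"ty":0,"tz":0,"yaw":0}]'|egrep 'pos|force:'; python3 shift.py q8; done
```

```text
position: [530.7, 68.6, 196.0]
force: [-11.2, 2.9, 5.3]
gripper_force: 62.5
0.71 [248. 194.] 215 269 145 291
pred foot [[221.1, 144.6], [266.1, 144.7], [223.0, 202.4]]
shift -9 0 0.83
shift -8 0 0.86
hanger pred [[258.1, 181.7], [257.8, 241.4]]
position: [530.0, 68.8, 196.0]
force: [-8.2, 1.4, 4.0]
gripper_force: 62.0
0.91 [251. 193.] 216 269 144 290
pred foot [[221.0, 144.7], [265.9, 144.7], [222.9, 202.4]]
shift -8 0 0.83
shift -7 0 0.87
hanger pred [[259.0, 181.7], [258.6, 241.4]]
```

```bash
for r in 1; do python3 -m inch '[{"tx":-1,"ty":0.3,"tz":0,"yaw":0},{"tx":0,"ty":0,"tz":0,"yaw":0}]'|egrep 'pos|force:'; python3 -m inch '[{"tx":-1,"ty":0.3,"tz":0,"yaw":0},{"tx":0,"ty":0,"tz":0,"yaw":0}]'|egrep 'pos|force:'; python3 shift.py q9; done
```

```text
position: [529.5, 68.9, 196.1]
force: [-5.2, 0.7, 3.2]
gripper_force: 61.5
position: [528.9, 69.1, 196.0]
force: [-4.2, 0.2, 3.2]
gripper_force: 61.4
0.69 [249. 194.] 218 269 144 291
pred foot [[220.6, 144.7], [265.6, 144.7], [222.5, 202.4]]
shift -5 1 0.79
shift -4 0 0.86
hanger pred [[260.6, 181.8], [260.1, 241.5]]
```

```bash
for r in 1; do python3 -m inch '[{"tx":-1,"ty":0.3,"tz":-1,"yaw":0},{"tx":0,"ty":0,"tz":0,"yaw":0}]'|egrep 'pos|force:'; python3 -m inch '[{"tx":0,"ty":0,"tz":-1,"yaw":0},{"tx":0,"ty":0,"tz":0,"yaw":0}]'|egrep 'pos|force:'; python3 shift.py q10; done; python3 - <<'E'
from h import *
s=snap('scene','s2.png')
for t in ['gauge','catch']:
    for d in arm.silhouettes('scene',t): print(t,d['p'],d['uv'],d['pixels'].sum())
E
```

```text
position: [528.8, 69.4, 196.0]
force: [-2.8, -1.0, 10.1]
gripper_force: 62.4
position: [529.2, 69.4, 195.9]
force: [-5.0, -0.5, 18.9]
gripper_force: 63.5
0.79 [251. 196.] 217 268 145 291
pred foot [[220.1, 144.9], [265.0, 144.9], [222.0, 202.6]]
shift -6 1 0.82
shift -5 1 0.84
hanger pred [[260.2, 182.3], [259.6, 242.0]]
gauge 0.79 [224.2, 199.2] 712
```

Pressed with about 22 N net and z stays at 195.9, so it is fully home. I'll unload, then open partly and let the gauge hang.

```bash
python3 -m inch '[{"tx":0,"ty":0,"tz":1.5,"yaw":0},{"tx":0,"ty":0,"tz":1.2,"yaw":0},{"tx":0,"ty":0,"tz":0,"yaw":0}]'|egrep 'pos|force:'; python3 -m inch '[{"tx":0,"ty":0,"tz":0,"yaw":0},{"tx":0,"ty":0,"tz":0,"yaw":0},{"tx":0,"ty":0,"tz":0,"yaw":0}]' -0.3; python3 - <<'E'
from fit import *
s=snap('wrist','r1.png'); d=arm.silhouettes('wrist','gauge')[0]; print(d['p'],d['uv'])
ys,xs=np.where(d['pixels']); print(xs.min(),xs.max(),ys.min(),ys.max())
P=[534,67.8,-.291]
for pz in (40.4,44):
    F=T(P,np.array([[-37,30,10],[7,30,10],[-37,-30,10],[-11.5,15,179],[1.5,15,179]])+[0,0,pz-0.])
    print(np.round(proj(s,F),1).tolist())
a=s['frame'][100:384,170:340,::-1]; s2=snap('scene','s3.png'); b=s2['frame'][150:240,180:255,::-1]
o=np.zeros((568,800,3),np.uint8); o[:,:340]=cv2.resize(a,(340,568),interpolation=cv2.INTER_CUBIC); o[:540,345:795]=cv2.resize(b,(450,540),interpolation=cv2.INTER_CUBIC)
cv2.imwrite('pics/final.png',o)
E
```

```text
position: [527.8, 69.5, 196.1]
force: [0.6, 1.6, -2.1]
gripper_force: 60.8
t: 24.4
position: [527.8, 69.5, 196.4]
orientation: [0.0, 0.801, 0.598, 0.0]
force: [-0.0, 1.0, -0.4]
width: 0.354
gripper_force: 0.0
0.8 [250.4, 197.8]
224 267 144 290
[[222.3, 144.4], [267.2, 144.5], [223.9, 202.1], [241.1, 233.8], [268.7, 233.9]]
[[221.9, 145.0], [267.3, 145.1], [223.6, 203.2], [240.8, 237.2], [269.0, 237.3]]
```

View pics/final.png

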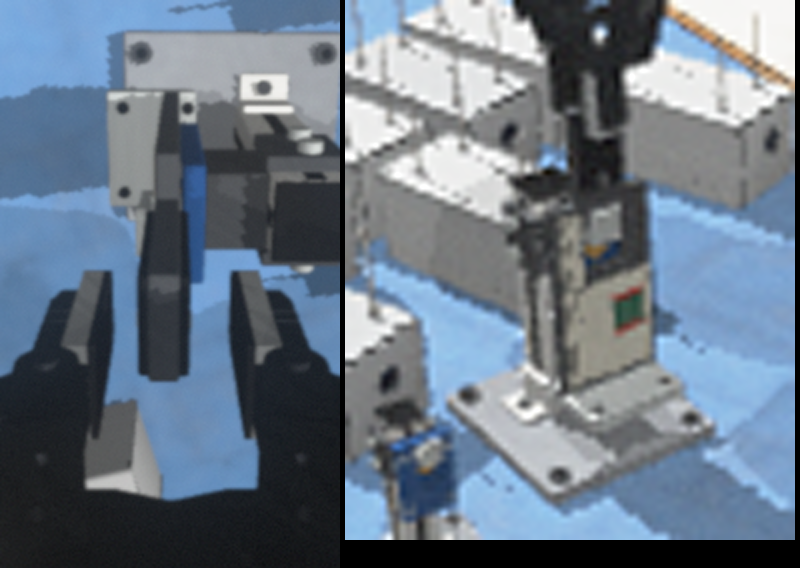

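The gauge hangs flat with the marked face outward. The brass catch shows in the window at (595,250) just under the hook, and the foot edge sits where home predicts it. Retreat upward.

```bash
python3 -m inch '[{"tx":0,"ty":0,"tz":10,"yaw":0},{"tx":0,"ty":0,"tz":20,"yaw":0},{"tx":0,"ty":0,"tz":30,"yaw":0},{"tx":0,"ty":0,"tz":30,"yaw":0},{"tx":0,"ty":0,"tz":20,"yaw":0}]'|egrep 'pos|force:'; python3 -m inch '[{"tx":-20,"ty":0,"tz":10,"yaw":0},{"tx":-30,"ty":0,"tz":0,"yaw":0},{"tx":-20,"ty":0,"tz":0,"yaw":0},{"tx":0,"ty":0,"tz":0,"yaw":0},{"tx":0,"ty":0,"tz":0,"yaw":0}]'|egrep 'pos|force:'; python3 - <<'E'
from fit import *
s=snap('wrist','r2.png'); d=arm.silhouettes('wrist','gauge')
for q in d[:2]: print(q['p'],q['uv'])
best=[(1-np.minimum(a:=sil(s,[534-5*.958,67.8+5*.287,-.291],[b+[0,0,z] for b in G]),d[0]['pixels']).sum()/np.maximum(a,d[0]['pixels']).sum(),z) for z in range(34,52,2)]
print(np.round(best,3).tolist())
sc=snap('scene','s4.png')['frame'][150:240,180:255]; ref=cv2.imread('pics/s3.png')[150:240,180:255,::-1]
h=cv2.cvtColor(sc,cv2.COLOR_RGB2HSV); m=(h[...,0]>12)&(h[...,0]<30)&(h[...,1]>120)&(h[...,2]>80); print('brass px',np.argwhere(m)[:,::-1].tolist()[:12])
E
```

```text
position: [528.1, 69.5, 309.4]
force: [-0.2, 0.2, 0.8]
gripper_force: 0.0
position: [457.9, 69.5, 317.2]
force: [-0.1, 0.1, 0.7]
gripper_force: 0.0
0.57 [315.5, 145.5]
0.56 [345.2, 128.0]
[[0.13, 34.0], [0.124, 36.0], [0.122, 38.0], [0.121, 40.0], [0.128, 42.0], [0.133, 44.0], [0.145, 46.0], [0.154, 48.0], [0.169, 50.0]]
brass px [[61, 6], [63, 7], [40, 41], [41, 41], [42, 41], [41, 42], [13, 78]]
```

The silhouette fits best at 40 mm, which is home, and brass is visible in the window. Handing in.

```bash
python3 -c "
from bench import arm; print(arm.hand_in())"
```

```text
the job is handed in; nothing more can be done
None
```

I hung the gauge on the larger post's hook with the white scale facing outward, pressed it home with about 22 N, and handed the job in. The last pictures show it flat and at home height, with the brass catch showing in the window. The highest force I read on the post was about 32 N, while feeling for the hook.

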